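Stand the wash canister in its bracket and screw the cap tight

TASK

The plate-wash canister was left lying back on its sloped rest with its screw cap loose. Carrying it by its square body, never by the loose cap, stand it upright in the steel bracket, all the way down between the cheeks so that it cannot turn; then take it by the cap and screw it clockwise until it comes firmly to its stop. Let go, leave the canister standing in the bracket, and leave everything else on the console where it is.

Things in the scene. Friction and masses are not known exactly. Their poses are not given: they have to be found in the camera images.
- canister_mid (a point): Middle of the white plastic canister, on its axis, 69 mm above the foot. 0.45 kg nominal, 138 mm long: square body 50 x 50 x 104 mm, then round neck 38 mm across, 8 mm long, then the grey cap. z points from foot to cap, x and y square to the flat sides. At the start it leans in the rest 30 degrees from upright, cap towards the rest's +x, its +x side on the board.
- canister_foot (a point): The centre of the canister's flat foot, 69 mm below canister_mid along its z; same axes.
- cap_mid (a point): Middle of the round grey screw cap, on the canister's axis, 125 mm above the foot. 46 mm across, 26 mm high, with a free gap of 8 mm below it around the neck. Captive: it turns on the canister but does not rise or come off. z points out of its top; x along the raised white rib on its top.
- cap (a joint): Turn of the cap, rad. 0 is fully tight, a hard stop; it starts loose, 2.0 to 3.0; 4.0 is the loose end stop. Clockwise seen from above lowers the value. It turns stiffly (about 0.2 N m of friction) and stays where left; a canister standing free on the table would turn with it.
- rest: The dark steel sloped rest, fixed to the table. Origin under its centre; 150 mm long along x, 70 mm wide. A 40 mm wide board rises towards +x at 60 degrees from level, with a lip at its lower end and two 4 mm thick side guides that reach 21 mm up the canister from its foot. The canister can be lifted straight up out of it.
- bracket_seat (a point): Centre of the floor of the fixed steel bracket, 6 mm above the table, z up: here the canister's foot goes. Two upright cheeks 6 mm thick and 62 mm long along x stand 57 mm apart at y = +-28.5 mm; the back plate's inner face is at x = +30 mm; all rise 45 mm above the floor. Open above and at -x; floor ends at x = -36 mm. The canister fits with any side to the back.
- mouse_mid (a point): Bystander: black computer mouse 100 x 56 x 30 mm, half-way up.
- loupe: Bystander: black standing magnifier, 44 mm across, 50 mm high, origin under its centre.
- jar: Bystander: grey jar with steel lid, 84 mm across, 100 mm high, origin under its centre.
- water: Bystander: clear water bottle, 62 mm across, 200 mm high, origin under its centre.
- spray: Bystander: steel spray can, 60 mm across, 190 mm high, origin under its centre.
- knife_grip (a point): Bystander: ink knife (spatula) lying flat on the table, point on its handle.
There are look-alikes about, which are no part of the job. Leave any red look-alike of the part that bears canister_mid alone.

How it is judged (in metres and radians):
On the way, in this order (a step that is already met when the one before it is completed fails the run):
1. the canister stands upright in the bracket, fully down (x of canister_foot in the frame of bracket_seat between -0.02 and 0.012 m and y of canister_foot in the frame of bracket_seat between -0.01 and 0.01 m and z of canister_foot in the frame of bracket_seat below 0.005 m and angle between canister_mid's own z axis and vertical below 0.1 rad), for 0.2 s.
2. the cap is screwed to its stop (value of joint cap below 0.12 rad), for 0.2 s.
At the end, for the whole second after the job is handed in: The canister stands in the bracket: its foot within 5 mm of the bracket's floor, between the cheeks (within 10 mm of the seat centre across, and from 20 mm in front to 12 mm behind it along the bracket), upright within 0.1 rad, and its cap is within 0.12 rad of its tight stop (all of step 1 and value of joint cap below 0.12 rad); the robot touches nothing.
It fails at once if a bystander (mouse, magnifier, jar, water bottle, spray can, ink knife) is pushed more than 40 mm from its place (distance of any of mouse_mid, loupe, jar, water, spray, knife_grip from where it was at the start of the episode above 0.04 m).
It fails at once if the canister is gripped or pushed by its cap (over 5 N from the fingers) before it stands down in the bracket (contact force between the fingers and cap above 5 N and z of canister_foot in the frame of bracket_seat above 0.015 m).
It also fails if it takes over 64 s, if anything falls off the work surface, if the arm or the gripper's body presses on something with over 40 N, if the wrist force passes 120 N, or if a joint passes its speed limit or range.

ROBOT

A 6-joint arm with a two-finger parallel gripper is mounted at the origin on the work surface. World frame = base frame: x ahead of the robot, y to its left, z up, the work surface at z = 0. Lengths are in mm, angles in degrees, forces in N, time in s.
With the tool pointing down it reaches from about 300 to 850 mm from the base axis. Payload 4.2 kg.
Tool frame: the origin (TCP) lies at the very end of the fingers, on their centre line; the grasp point (between the pads) lies 19 mm behind it (env.grasp_offset is the distance from the TCP to the grasp point, in mm); z points along the fingers, y is the line along which they close (so a half turn about z gives the same grasp; the last joint's range is limited). The gripper opens to 91 mm and grips with 3 to 60 N. Pads are 32 mm wide; open, the fingers measure 118 mm over their backs; the gripper's body (76 mm by 178 mm) begins 60 mm behind the grasp point.
Start: joints at [62.624, 18.312, 89.639, -0, 72.044, -1.146], TCP at [254.141, 515.806, 213.976] pointing down, gripper open.
Joint ranges: [-177.97, 177.97], [-48.28, 115.42], [12.27, 149.76], [-77.06, 257.06], [2.81, 150.46], [-146.56, 146.56]. Speed limits (degrees/s): [147.25, 147.25, 180, 180, 180, 180].

INTERFACE

Orientations are given as [roll, pitch, yaw] about the fixed x, y, z axes, in that order (R = Rz(yaw) Ry(pitch) Rx(roll)).
In Python, from workcell import env gives the robot as it stands. The module is installed in compiled form; this text tells all that it offers.
- The arm moves only by the tool send_rows, never from a script. Its argument "motion" is a list of rows, each an object of numbers: "tx", "ty", "tz": the shift along the tool's x, y, z in units of 500 mm (1.0 is 500 mm); "rx", "ry", "rz": the turn, a rotation vector about the tool's x, y, z in units of 30 degrees (1.0 is 30 degrees); "gripper": the closure, from -1 (fully open) to 1 (shut). In form: [{"tx": .., "ty": .., "tz": .., "rx": .., "ry": .., "rz": .., "gripper": ..}, ...]. A call has 1 to 12 rows; each row shifts and turns the commanded pose from where the row before left it, along the tool's axes as they then stand; what a row does not reach is not made up. A row lasts 1/8 s, in which the tool goes at most 62.5 mm and 10.7 degrees, less where a joint would pass 70% of its speed; a pose out of reach is approached as far as the arm can. A call with a number of a shift or a turn outside -1 to 1 is refused whole. A call with a gripper value outside its range is refused whole. The fingers move at their own pace and stop on an object; "grip_force" is the grip in N (left out, the last holds). Time passes only in rows, so rows that do not move let the fingers close. It gives the time, the measured TCP pose, the force, the opening and the grip force at its end, in the units of the state.
- env.state(): the state, without advancing time (a new reading comes with each control period).
- env.grab_frame(name): name is "side" or "top"; returns a dict with "frame" (420x560x3 uint8, red, green, blue), "vertical_fov" (degrees; the focal length in pixels is half the picture's height over the tangent of half this angle, whatever the lens; pixels are square), "cx", "cy" (the principal point, pixels), "k1" (the pictures are not rectified: a ray, as slopes to the right and down, at radius r is drawn at 1 + k1 r^2 times it, then the intrinsics apply), "rvec" (rotation vector, rad) and "tvec" (3), from world to camera coordinates, as OpenCV has them. Camera axes: x right, y down, z forward; pixel columns grow to the right and rows downward; lengths in mm; the calibration is good to about 2 mm. A picture is of the moment at which its call begins. There is no depth.
- env.job_done(): hands the job in; it is judged then, once.
The state is a dict: "time_s": time; "qpos": joint angles; "qvel": joint speeds; "effort": joint torques, N m; "ee_pos": TCP position; "ee_rot": TCP orientation; "force": force on the tool from outside, world axes, zero at the start; "torque": the same for the moment, N m; "gripper_width": finger opening in mm; "gripper_force": force on a finger pad.
Only numpy, scipy, OpenCV 4.12 (cv2) and the standard library are available. Lean on these libraries where they do the work, as an engineer would, in place of code of your own. Each camera call takes 0.05 s, during which the arm holds its last target. There are 200 camera calls.

## Working session

There is one attempt and no reset: what is moved stays moved. The work goes in short steps, Python scripts to look and compute and a tool call to move; the robot and the scene stay as the last step left them, time stands still between calls to the robot, and variables do not carry over. Pictures are saved under pics/ and viewed, at most 10 in all, crops included, and the job is handed in when it is done.

Besides the shell and the picture viewer there is one more tool, called after "Request:" as name(argument=value, ...) on one line, values as JSON. send_rows: Moves the arm, as the interface text tells. Shifts and turns lie within -1 to 1; 1 stands for 500 mm of shift or 30 degrees of turn. Its arguments: {"type":"object","properties":{"motion":{"type":"array"},"grip_force":{"type":"number"}},"required":["motion"]}

```bash
mkdir -p pics
cat > h.py <<'E'
import numpy as np, cv2
from workcell import env
from scipy.spatial.transform import Rotation as Rn
def cam(n):
    d=env.grab_frame(n); f=d["frame"]; H=f.shape[0]
    fl=H/2/np.tan(np.radians(d["vertical_fov"])/2)
    d["K"]=np.array([[fl,0,d["cx"]],[0,fl,d["cy"]],[0,0,1.]]); d["D"]=np.array([d["k1"],0,0,0.])
    d["rvec"]=np.array(d["rvec"],float).ravel(); d["tvec"]=np.array(d["tvec"],float).ravel()
    d["R"]=cv2.Rodrigues(d["rvec"])[0]; d["C"]=-d["R"].T@d["tvec"]; return d
def ray(d,uv):
    p=cv2.undistortPoints(np.array(uv,float).reshape(-1,1,2),d["K"],d["D"]).reshape(-1,2)
    v=np.c_[p,np.ones(len(p))]@d["R"]; return v/np.linalg.norm(v,axis=1)[:,None]
def onz(d,uv,z):
    r=ray(d,uv); return d["C"]+r*((z-d["C"][2])/r[:,2])[:,None]
def proj(d,P): return cv2.projectPoints(np.array(P,float).reshape(-1,1,3),d["rvec"],d["tvec"],d["K"],d["D"])[0].reshape(-1,2)
def tri(d1,a,d2,b):
    r1=ray(d1,[a])[0]; r2=ray(d2,[b])[0]
    s=np.linalg.lstsq(np.c_[r1,-r2],d2["C"]-d1["C"],rcond=None)[0]
    p=d1["C"]+s[0]*r1;q=d2["C"]+s[1]*r2; return (p+q)/2,np.linalg.norm(p-q)
def save(d,name,box=None,sc=1):
    f=d["frame"][:,:,::-1]
    if box: f=f[box[1]:box[3],box[0]:box[2]]
    cv2.imwrite("pics/"+name,cv2.resize(np.ascontiguousarray(f),None,fx=sc,fy=sc,interpolation=cv2.INTER_CUBIC))
E
python3 - <<'E'
from h import *
for n in ("side","top"):
    d=cam(n); save(d,n+"0.png",sc=1.42); print(n,d["C"].round(),d["K"][0,0].round(1),d["k1"],d["R"].round(2).tolist())
print(env.state(), env.grasp_offset)
E
```

```text
side [ 247. -570.  763.] 389.9 -0.0783227391941028 [[0.87, -0.49, -0.01], [-0.35, -0.61, -0.71], [0.34, 0.62, -0.71]]
top [ 406.    9. 1009.] 390.6 -0.1134523834475566 [[-0.03, -1.0, -0.01], [-0.98, 0.03, -0.17], [0.17, 0.01, -0.98]]
{'time_s': 0.1, 'qpos': array([ 6.26225927e+01,  1.83470649e+01,  8.97001942e+01, -3.25890579e-04,
        7.20435057e+01, -1.14602914e+00]), 'qvel': array([-0.03106613, -0.0210931 , -0.23250578, -0.05720336,  0.00449991,
       -0.03692759]), 'effort': array([ 2.86483737e-04, -4.13330269e+01, -2.32509327e+01,  7.29595986e-02,
        4.21622931e-02, -3.30675732e-05]), 'ee_pos': array([253.94000436, 515.3773203 , 213.20823545]), 'ee_rot': array([-1.79909247e+02, -1.50555798e-03,  1.53768721e+02]), 'force': array([-0.19875328,  0.00832333,  0.39201182]), 'torque': array([-0.01172941,  0.01811497, -0.02468793]), 'gripper_force': 0.0, 'gripper_width': 91.56634463840876} 18.8
```

View pics/side0.png

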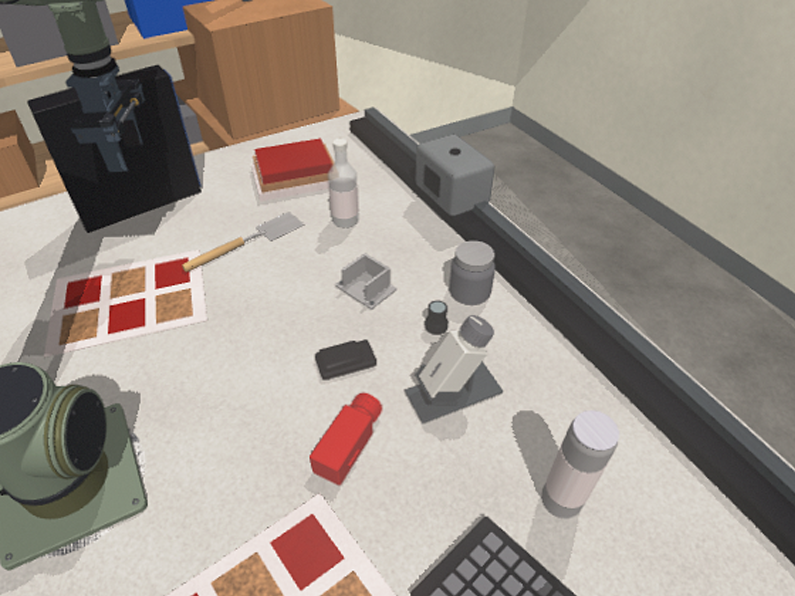

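View pics/top0.png

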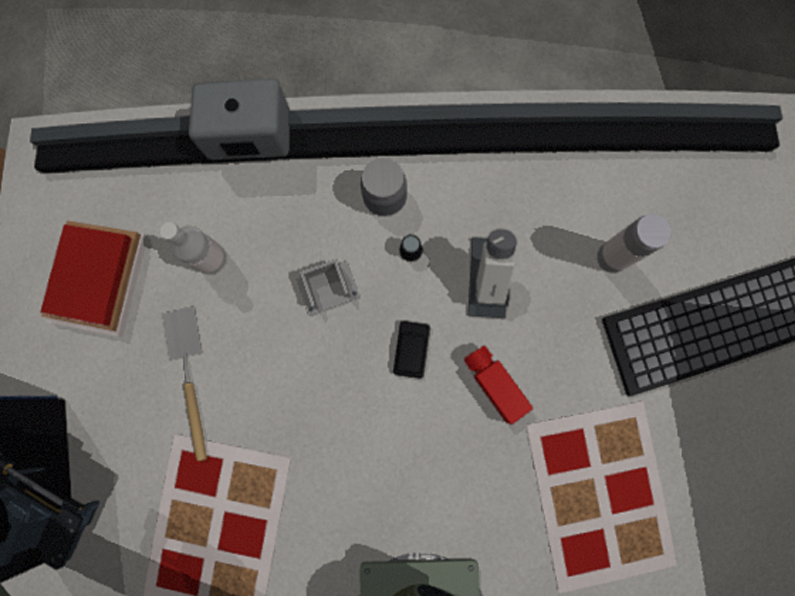

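The side view shows the canister in its rest (cap at ~(477,330), scaled picture) and the bracket at ~(365,280). In the top view the canister is at ~(495,270) with its cap up the image (+x), the bracket at ~(327,287), and the red decoy near the rest. I'll look at both more closely.

Run:
```python
from h import *
s=cam("side");t=cam("top")
def c(d,b): return cv2.resize(np.ascontiguousarray(d["frame"][b[1]:b[1]+b[3],b[0]:b[0]+b[2],::-1]),(400,300),interpolation=cv2.INTER_CUBIC)
a=np.vstack([np.hstack([c(s,(270,210,100,75)),c(s,(225,170,60,45))]),np.hstack([c(t,(305,155,100,75)),c(t,(200,177,60,45))])])
cv2.imwrite("pics/crops.png",a)
```

```text
(no output)
```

View pics/crops.png

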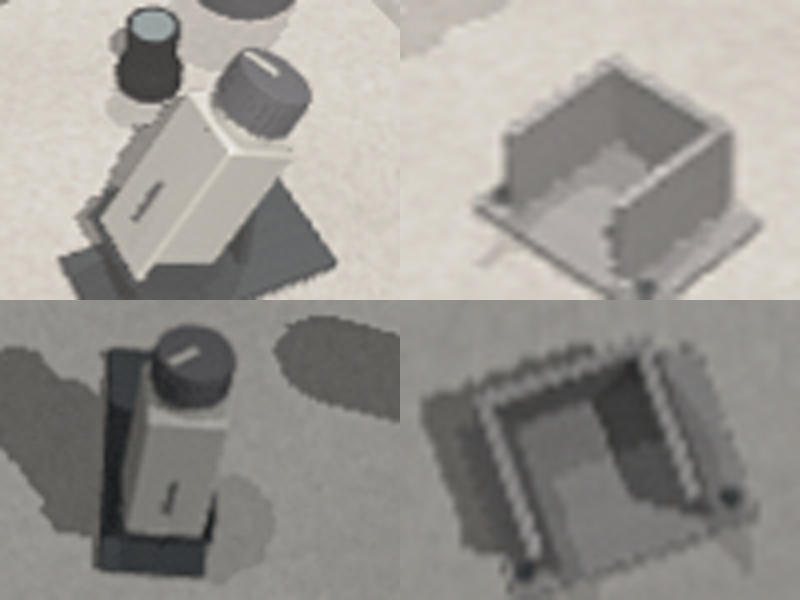

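The crops show clear corners for the marked (-x) face of the canister, the cap top, and the cheek tops of the bracket. I'll triangulate those.

Run:
```python
from h import *
s=cam("side");t=cam("top")
S=lambda x,y:(270+x/4-.4,210+y/4-.4); T=lambda x,y:(305+x/4-.4,155+(y-300)/4-.4)
k=20/3
SB=lambda x,y:(225+(x-400)/k-.4,170+y/k-.4); TB=lambda x,y:(200+(x-400)/k-.4,177+(y-300)/k-.4)
def go(n,a,b):
    p,e=tri(s,a,t,b); print(n,p.round(1),round(e,1)); return p
UL=go("UL",S(197,92),T(157,415));UR=go("UR",S(235,152),T(229,425))
LL=go("LL",S(100,215),T(127,533));LR=go("LR",S(140,278),T(213,540))
cap=go("captop",S(263,77),T(193,357))
go("restR?",S(60,258),T(95,568))
for n,a,b in (("Lf",(508,133),(533,555)),("Lb",(615,58),(485,400)),("Rb",(730,130),(648,350)),("Rf",(618,210),(695,495))):
    go("br"+n,SB(*a),TB(*b)); print(onz(s,[SB(*a)],51)[0].round(1),onz(t,[TB(*b)],51)[0].round(1))
for n,p in (("fl",(95,568)),("fr",(205,576)),("bl",(107,350))): print("rest",n,onz(t,[T(*p)],5)[0].round(1))
for n,p in (("fl",(60,258)),("br",(337,262))): print("restS",n,onz(s,[S(*p)],5)[0].round(1))
print((UL-LL)/np.linalg.norm(UL-LL),np.linalg.norm(UL-LL),(UR-LR)/np.linalg.norm(UR-LR),np.linalg.norm(UR-LR),np.linalg.norm(UR-UL),np.linalg.norm(LR-LL))
# loupe,mouse,others approx
for n,p,z in (("loupe",(411,247),50),("jar",(384,178),100),("mouse",(411,350),30),("water_cap",(168,231),200),("spraytop",(655,232),190),("redcap",(480,360),30)):
    print(n,onz(t,[np.array(p)/1.42],z)[0].round())
```

```text
UL [ 602.4 -126.4  137.9] 2.6
UR [ 597.1 -168.6  134.3] 0.5
LL [ 548.6 -117.2   53.4] 0.0
LR [ 541.8 -169.2   60.7] 0.7
captop [ 631.  -146.   153.5] 4.5
restR? [ 533.  -101.6    4. ] 1.5
brLf [552.6 173.1  50.3] 0.2
[552.2 172.4  51. ] [552.6 173.   51. ]
brLb [611.7 191.   52.9] 0.6
[612.4 193.1  51. ] [612.4 191.3  51. ]
brRb [630.9 128.7  51.5] 2.6
[632.5 129.   51. ] [629.8 129.2  51. ]
brRf [573.2 112.6  47.3] 2.1
[570.5 109.3  51. ] [573.6 111.9  51. ]
rest fl [ 533.6 -101.7    5. ]
rest fr [ 526.1 -172.9    5. ]
rest bl [ 679.1 -116.9    5. ]
restS fl [ 531.9 -102.     5. ]
restS br [ 673.1 -185.6    5. ]
[ 0.53468606 -0.09112408  0.84012334] 100.5968250163206 [0.60006047 0.0067525  0.79992614] 92.12031212151759 42.62614975110758 52.88496205857091
loupe [652.  -4.  50.]
jar [764.  39. 100.]
mouse [471.   1.  30.]
water_cap [653. 374. 200.]
spraytop [ 630. -384.  190.]
redcap [ 449. -119.   30.]
```

```bash
cat >> h.py <<'E'
def pose(): 
    s=env.state(); return np.array(s["ee_pos"]),Rn.from_euler("xyz",s["ee_rot"],degrees=True)
def toolR(z,y):
    z=np.array(z,float);z/=np.linalg.norm(z);y=np.array(y,float);y-=z*(y@z);y/=np.linalg.norm(y)
    return Rn.from_matrix(np.c_[np.cross(y,z),y,z])
def plan(p=None,R=None,cur=None):
    "shift (at present orientation) and then turn, units of the rows"
    c,Rc=cur or pose()
    if p is not None: s=Rc.inv().apply(np.array(p)-c)/500; print("shift",s.round(4),"rows>=",np.linalg.norm(s)/.125)
    if R is not None: w=np.degrees((Rc.inv()*R).as_rotvec())/30; print("turn",w.round(3),"rows>=",np.linalg.norm(w)*30/10.7)
A=np.array([.497,-.052,.866]); A/=np.linalg.norm(A); FOOT=np.array([566,-140,34.]); YR=np.array([.1045,.9945,0])
PICK=toolR(-A,YR)
E
python3 - <<'E'
from h import *
s=cam("side");t=cam("top");k=20/3
SB=lambda x,y:(225+(x-400)/k-.4,170+y/k-.4); TB=lambda x,y:(200+(x-400)/k-.4,177+(y-300)/k-.4)
for p in ((475,208),(645,300),(762,222)): print("S",onz(s,[SB(*p)],6)[0].round(1))
for p in ((755,515),(590,598)): print("T",onz(t,[TB(*p)],6)[0].round(1))
plan([640,-148,260],PICK)
print(PICK.as_euler("xyz",degrees=True))
E
```

```text
S [538.6 183.2   6. ]
S [575.9  99.3   6. ]
S [640.3 115.8   6. ]
T [572.8  93.3   6. ]
T [541.9 158.3   6. ]
shift [-1.279  -0.8497 -0.0921] rows>= 12.306396862167436
turn [ 0.177  0.989 -0.659] rows>= 3.3686199260580594
[-179.98724926  -29.98647815  174.0014908 ]
```

Request:
send_rows(motion=[{"tx":-0.0914,"ty":-0.0607,"tz":-0.0066,"gripper":-1},{"tx":-0.0914,"ty":-0.0607,"tz":-0.0066,"gripper":-1},{"tx":-0.0914,"ty":-0.0607,"tz":-0.0066,"gripper":-1},{"tx":-0.0914,"ty":-0.0607,"tz":-0.0066,"gripper":-1},{"tx":-0.0914,"ty":-0.0607,"tz":-0.0066,"gripper":-1},{"tx":-0.0914,"ty":-0.0607,"tz":-0.0066,"gripper":-1},{"tx":-0.0914,"ty":-0.0607,"tz":-0.0066,"gripper":-1},{"tx":-0.0914,"ty":-0.0607,"tz":-0.0066,"gripper":-1},{"tx":-0.0914,"ty":-0.0607,"tz":-0.0066,"gripper":-1},{"tx":-0.0914,"ty":-0.0607,"tz":-0.0066,"gripper":-1},{"tx":-0.0914,"ty":-0.0607,"tz":-0.0066,"gripper":-1},{"tx":-0.0914,"ty":-0.0607,"tz":-0.0066,"gripper":-1}])

```text
invalid input at $.motion[0]: expected keys tx, ty, tz, rx, ry, rz, gripper
```

Request:
send_rows(motion=[{"tx":-0.0914,"ty":-0.0607,"tz":-0.0066,"gripper":-1},{"tx":-0.0914,"ty":-0.0607,"tz":-0.0066,"gripper":-1},{"rx":0.044,"ry":0.247,"rz":-0.165,"gripper":-1},{"rx":0.044,"ry":0.247,"rz":-0.165,"gripper":-1},{"rx":0.044,"ry":0.247,"rz":-0.165,"gripper":-1},{"rx":0.044,"ry":0.247,"rz":-0.165,"gripper":-1},{"gripper":-1}])

```text
invalid input at $.motion[0]: expected keys tx, ty, tz, rx, ry, rz, gripper
```

Run:
```python
from h import *
s=cam("side");t=cam("top")
def c(d,b): return cv2.resize(np.ascontiguousarray(d["frame"][b[1]:b[1]+b[3],b[0]:b[0]+b[2],::-1]),(400,480),interpolation=cv2.INTER_CUBIC)
cv2.imwrite("pics/pre.png",np.hstack([c(s,(260,165,125,150)),c(t,(290,105,125,150))]))
st=env.state();print(st["qpos"].round(1),st["ee_pos"].round(1),st["ee_rot"].round(2),st["time_s"])
plan(FOOT+165*A,PICK)
```

```text
[62.6 18.3 89.6 -0.  72.  -1.1] [254.1 515.8 213.9] [-180.      0.    153.77] 0.5
shift [-1.2939 -0.8438  0.074 ] rows>= 12.37179146860615
turn [ 0.177  0.989 -0.659] rows>= 3.3685669620032783
```

View pics/pre.png

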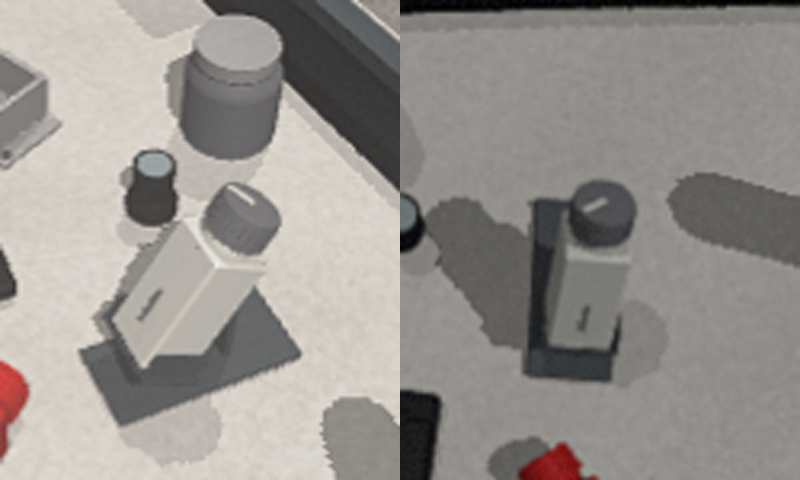

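The rows were refused because every key is required, so the arm has not moved. The picture shows the canister and rest undisturbed. Resending with all keys.

Request:
send_rows(motion=[{"tx":-0.0914,"ty":-0.0607,"tz":-0.0066,"rx":0,"ry":0,"rz":0,"gripper":-1},{"tx":-0.0914,"ty":-0.0607,"tz":-0.0066,"rx":0,"ry":0,"rz":0,"gripper":-1},{"tx":-0.0914,"ty":-0.0607,"tz":-0.0066,"rx":0,"ry":0,"rz":0,"gripper":-1},{"tx":-0.0914,"ty":-0.0607,"tz":-0.0066,"rx":0,"ry":0,"rz":0,"gripper":-1},{"tx":-0.0914,"ty":-0.0607,"tz":-0.0066,"rx":0,"ry":0,"rz":0,"gripper":-1},{"tx":-0.0914,"ty":-0.0607,"tz":-0.0066,"rx":0,"ry":0,"rz":0,"gripper":-1},{"tx":-0.0914,"ty":-0.0607,"tz":-0.0066,"rx":0,"ry":0,"rz":0,"gripper":-1},{"tx":-0.0914,"ty":-0.0607,"tz":-0.0066,"rx":0,"ry":0,"rz":0,"gripper":-1},{"tx":-0.0914,"ty":-0.0607,"tz":-0.0066,"rx":0,"ry":0,"rz":0,"gripper":-1},{"tx":-0.0914,"ty":-0.0607,"tz":-0.0066,"rx":0,"ry":0,"rz":0,"gripper":-1},{"tx":-0.0914,"ty":-0.0607,"tz":-0.0066,"rx":0,"ry":0,"rz":0,"gripper":-1},{"tx":-0.0914,"ty":-0.0607,"tz":-0.0066,"rx":0,"ry":0,"rz":0,"gripper":-1}])

```text
time_s: 2.0
ee_pos: [585.9, -55.0, 253.8]
ee_rot: [180.0, 0.0, 153.8]
force: [1.1, 0.0, -0.1]
gripper_width: 91.3
gripper_force: 0.0
```

Request:
send_rows(motion=[{"tx":-0.0914,"ty":-0.0607,"tz":-0.0066,"rx":0,"ry":0,"rz":0,"gripper":-1},{"tx":-0.0914,"ty":-0.0607,"tz":-0.0066,"rx":0,"ry":0,"rz":0,"gripper":-1},{"tx":0,"ty":0,"tz":0,"rx":0.044,"ry":0.247,"rz":-0.165,"gripper":-1},{"tx":0,"ty":0,"tz":0,"rx":0.044,"ry":0.247,"rz":-0.165,"gripper":-1},{"tx":0,"ty":0,"tz":0,"rx":0.044,"ry":0.247,"rz":-0.165,"gripper":-1},{"tx":0,"ty":0,"tz":0,"rx":0.044,"ry":0.247,"rz":-0.165,"gripper":-1},{"tx":0,"ty":0,"tz":0,"rx":0,"ry":0,"rz":0,"gripper":-1}])

```text
time_s: 2.88
ee_pos: [641.6, -147.8, 255.8]
ee_rot: [180.0, -30.2, 174.1]
force: [-0.4, 0.1, -0.2]
gripper_width: 91.2
gripper_force: 0.0
```

Run:
```python
from h import *
st=env.state();print(st["qpos"].round(1),st["ee_pos"].round(1),st["ee_rot"].round(2),st["time_s"])
plan(FOOT+165*A,PICK)
```

```text
[-12.4  43.7  45.9  -3.7 120.4 -97.4] [ 641.6 -147.8  255.8] [179.95 -30.18 174.05] 2.875
shift [-0.0905 -0.0002  0.1299] rows>= 1.2661930089128288
turn [ 0.001 -0.007  0.001] rows>= 0.019213387593157674
```

Request:
send_rows(motion=[{"tx":-0.0453,"ty":0,"tz":0.065,"rx":0,"ry":0,"rz":0,"gripper":-1},{"tx":-0.0453,"ty":0,"tz":0.065,"rx":0,"ry":0,"rz":0,"gripper":-1},{"tx":0,"ty":0,"tz":0,"rx":0,"ry":0,"rz":0,"gripper":-1}])

```text
time_s: 3.25
ee_pos: [645.3, -148.6, 179.7]
ee_rot: [180.0, -30.2, 174.0]
force: [-0.3, 0.1, 0.3]
gripper_width: 91.3
gripper_force: 0.0
```

Run:
```python
from h import *
s=cam("side");t=cam("top")
def c(d,b): return cv2.resize(np.ascontiguousarray(d["frame"][b[1]:b[1]+b[3],b[0]:b[0]+b[2],::-1]),(400,480),interpolation=cv2.INTER_CUBIC)
cv2.imwrite("pics/pre2.png",np.hstack([c(s,(260,165,125,150)),c(t,(290,105,125,150))]))
p,R=pose();print(p.round(1))
for n,d in (("S",s),("T",t)): print(n,((proj(d,[p,FOOT+138*A,FOOT+104*A,FOOT])-([260,165] if n=="S" else [290,105]))*3.2).round(0).tolist())
```

```text
[ 646.8 -148.9  183.4]
S [[272.0, 166.0], [250.0, 202.0], [223.0, 239.0], [147.0, 344.0]]
T [[210.0, 174.0], [201.0, 202.0], [194.0, 235.0], [173.0, 326.0]]
```

View pics/pre2.png

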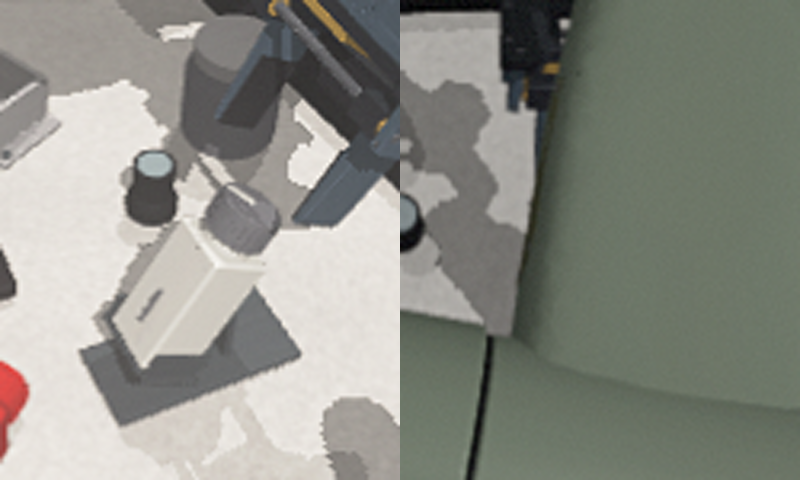

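The side view shows the fingertips straddling the cap line symmetrically (left ~(225,122), right ~(300,222) in the crop), while the arm hides the top view. Descending along the axis and closing.

Request:
send_rows(motion=[{"tx":0,"ty":0,"tz":0.051,"rx":0,"ry":0,"rz":0,"gripper":-1},{"tx":0,"ty":0,"tz":0.051,"rx":0,"ry":0,"rz":0,"gripper":-1},{"tx":0,"ty":0,"tz":0.051,"rx":0,"ry":0,"rz":0,"gripper":-1},{"tx":0,"ty":0,"tz":0.051,"rx":0,"ry":0,"rz":0,"gripper":-1},{"tx":0,"ty":0,"tz":0,"rx":0,"ry":0,"rz":0,"gripper":-1},{"tx":0,"ty":0,"tz":0,"rx":0,"ry":0,"rz":0,"gripper":-1}])

```text
time_s: 4.1
ee_pos: [597.9, -143.8, 95.2]
ee_rot: [-180.0, -29.7, 174.0]
force: [0.9, 0.7, 1.0]
gripper_width: 91.1
gripper_force: 0.0
```

Run:
```python
from h import *
s=cam("side")
save(s,"desc.png",(260,165,385,290),4.5)
p,R=pose();print(p.round(1),(R.inv().apply(p-FOOT)).round(1), A@(p-FOOT),env.state()["force"])
```

```text
[ 597.9 -143.8   94.9] [  2.2  -0.5 -68.9] 68.8382641607186 [ 0.61949564 -0.09745045  0.00349206]
```

View pics/desc.png

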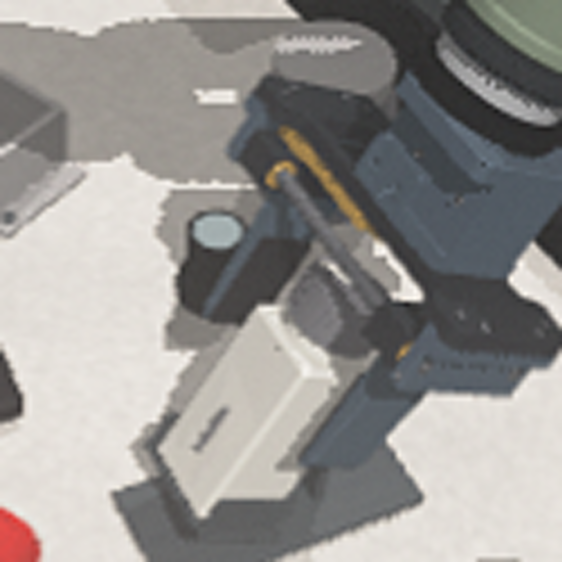

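The fingers straddle the body below the shoulder (right tip ~(310,465)) and the cap is clear of the palm. Closing.

Request:
send_rows(motion=[{"tx":0,"ty":0,"tz":0,"rx":0,"ry":0,"rz":0,"gripper":1},{"tx":0,"ty":0,"tz":0,"rx":0,"ry":0,"rz":0,"gripper":1},{"tx":0,"ty":0,"tz":0,"rx":0,"ry":0,"rz":0,"gripper":1},{"tx":0,"ty":0,"tz":0,"rx":0,"ry":0,"rz":0,"gripper":1},{"tx":0,"ty":0,"tz":0,"rx":0,"ry":0,"rz":0,"gripper":1},{"tx":0,"ty":0,"tz":0,"rx":0,"ry":0,"rz":0,"gripper":1}], grip_force=15)

```text
time_s: 4.9
ee_pos: [596.4, -143.8, 92.8]
ee_rot: [-180.0, -29.9, 174.0]
force: [-0.3, -0.4, -0.3]
gripper_width: 50.1
gripper_force: 15.0
```

Request:
send_rows(motion=[{"tx":0,"ty":0,"tz":0,"rx":0,"ry":0,"rz":0,"gripper":1},{"tx":0,"ty":0,"tz":0,"rx":0,"ry":0,"rz":0,"gripper":1},{"tx":0,"ty":0,"tz":0,"rx":0,"ry":0,"rz":0,"gripper":1}], grip_force=40)

```text
time_s: 5.28
ee_pos: [596.3, -143.8, 92.8]
ee_rot: [-180.0, -30.0, 174.0]
force: [-0.4, -2.2, -0.3]
gripper_width: 49.6
gripper_force: 40.0
```

Run:
```python
from h import *
p,R=pose();print(p.round(1),A@(p-FOOT),env.state()["force"])
plan(p+[0,0,160])
```

```text
[ 596.3 -143.8   92.8] 66.18223364123254 [-0.42589305 -2.21795981 -0.33394024]
shift [ 1.598e-01 -1.000e-04 -2.773e-01] rows>= 2.56
```

Request:
send_rows(motion=[{"tx":0.01,"ty":0,"tz":-0.0173,"rx":0,"ry":0,"rz":0,"gripper":1},{"tx":0.025,"ty":0,"tz":-0.0433,"rx":0,"ry":0,"rz":0,"gripper":1},{"tx":0.025,"ty":0,"tz":-0.0433,"rx":0,"ry":0,"rz":0,"gripper":1},{"tx":0.025,"ty":0,"tz":-0.0433,"rx":0,"ry":0,"rz":0,"gripper":1},{"tx":0.025,"ty":0,"tz":-0.0433,"rx":0,"ry":0,"rz":0,"gripper":1},{"tx":0.025,"ty":0,"tz":-0.0433,"rx":0,"ry":0,"rz":0,"gripper":1},{"tx":0.025,"ty":0,"tz":-0.0433,"rx":0,"ry":0,"rz":0,"gripper":1},{"tx":0,"ty":0,"tz":0,"rx":0,"ry":0,"rz":0,"gripper":1}])

```text
time_s: 6.28
ee_pos: [597.2, -143.1, 254.2]
ee_rot: [179.9, -29.7, 174.1]
force: [0.9, 0.3, -6.8]
gripper_width: 50.0
gripper_force: 40.0
```

```bash
cat >> h.py <<'E'
YB=17.2; XB=np.array([np.cos(np.radians(YB)),np.sin(np.radians(YB)),0]); YBv=np.array([-XB[1],XB[0],0])
SEAT=np.array([588.2,150,6.]); PLACE=toolR([0,0,-1],YBv)
E
python3 - <<'E'
from h import *
p,R=pose();st=env.state();print(p.round(1),st["force"].round(1),st["gripper_width"],st["gripper_force"])
plan(None,PLACE)
plan(SEAT+[0,0,64+150],cur=(p,PLACE))
E
```

```text
[ 597.2 -143.1  254.2] [ 0.9  0.3 -6.8] 50.0103386161658 39.97927486896515
turn [ 0.202 -0.975 -0.754] rows>= 3.502123187445434
shift [-0.1563  0.5653  0.0684] rows>= 4.724130073895314
```

Request:
send_rows(motion=[{"tx":0,"ty":0,"tz":0,"rx":0.0404,"ry":-0.195,"rz":-0.151,"gripper":1},{"tx":0,"ty":0,"tz":0,"rx":0.0404,"ry":-0.195,"rz":-0.151,"gripper":1},{"tx":0,"ty":0,"tz":0,"rx":0.0404,"ry":-0.195,"rz":-0.151,"gripper":1},{"tx":0,"ty":0,"tz":0,"rx":0.0404,"ry":-0.195,"rz":-0.151,"gripper":1},{"tx":0,"ty":0,"tz":0,"rx":0.0404,"ry":-0.195,"rz":-0.151,"gripper":1},{"tx":0,"ty":0,"tz":0,"rx":0,"ry":0,"rz":0,"gripper":1}])

```text
time_s: 7.02
ee_pos: [593.2, -142.9, 251.9]
ee_rot: [179.8, -0.5, -162.9]
force: [0.0, -0.1, -6.1]
gripper_width: 50.2
gripper_force: 40.0
```

Request:
send_rows(motion=[{"tx":-0.0195,"ty":0.0707,"tz":0.0085,"rx":0,"ry":0,"rz":0,"gripper":1},{"tx":-0.0195,"ty":0.0707,"tz":0.0085,"rx":0,"ry":0,"rz":0,"gripper":1},{"tx":-0.0195,"ty":0.0707,"tz":0.0085,"rx":0,"ry":0,"rz":0,"gripper":1},{"tx":-0.0195,"ty":0.0707,"tz":0.0085,"rx":0,"ry":0,"rz":0,"gripper":1},{"tx":-0.0195,"ty":0.0707,"tz":0.0085,"rx":0,"ry":0,"rz":0,"gripper":1},{"tx":-0.0195,"ty":0.0707,"tz":0.0085,"rx":0,"ry":0,"rz":0,"gripper":1},{"tx":-0.0195,"ty":0.0707,"tz":0.0085,"rx":0,"ry":0,"rz":0,"gripper":1},{"tx":-0.0195,"ty":0.0707,"tz":0.0085,"rx":0,"ry":0,"rz":0,"gripper":1},{"tx":0,"ty":0,"tz":0,"rx":0,"ry":0,"rz":0,"gripper":1},{"tx":0,"ty":0,"tz":0,"rx":0,"ry":0,"rz":0,"gripper":1}])

```text
time_s: 8.28
ee_pos: [586.7, 149.6, 217.6]
ee_rot: [180.0, -0.5, -162.8]
force: [-0.1, -0.7, -5.9]
gripper_width: 49.8
gripper_force: 40.0
```

Run:
```python
from h import *
p,R=pose();st=env.state();print(p.round(1),st["ee_rot"].round(2),st["qpos"].round(1))
plan(SEAT+[0,0,64+75],PLACE)
```

```text
[586.7 149.6 217.6] [ 179.96   -0.47 -162.78] [ 13.2  21.2  84.7   0.   74.5 -94. ]
shift [-0.0042 -0.0003  0.1451] rows>= 1.161282059688611
turn [ 0.001 -0.016  0.001] rows>= 0.04398966001475982
```

Descend until the foot is about 20 mm above the cheeks, then look.

Request:
send_rows(motion=[{"tx":-0.001,"ty":0,"tz":0.036,"rx":0,"ry":-0.004,"rz":0,"gripper":1},{"tx":-0.001,"ty":0,"tz":0.036,"rx":0,"ry":-0.004,"rz":0,"gripper":1},{"tx":-0.001,"ty":0,"tz":0.036,"rx":0,"ry":-0.004,"rz":0,"gripper":1},{"tx":-0.001,"ty":0,"tz":0.036,"rx":0,"ry":-0.004,"rz":0,"gripper":1},{"tx":0,"ty":0,"tz":0,"rx":0,"ry":0,"rz":0,"gripper":1},{"tx":0,"ty":0,"tz":0,"rx":0,"ry":0,"rz":0,"gripper":1}])

```text
time_s: 9.02
ee_pos: [589.3, 149.8, 147.5]
ee_rot: [179.9, 0.3, -162.8]
force: [0.5, 0.5, -6.8]
gripper_width: 49.5
gripper_force: 40.0
```

Run:
```python
from h import *
s=cam("side")
save(s,"over.png",(215,120,315,220),6)
p,R=pose();print(p.round(1),env.state()["ee_rot"])
a=R.as_matrix()
for h in (-64,):
  for sx in(-25,25):
    for sy in (-25,25):
      q=p-(-h)*(-a[:,2])+sx*a[:,0]+sy*a[:,1]; print(q.round(1),((proj(s,[q])[0]-[215,120])*6).round())
for u,v in ((-32,28.5),(-32,-28.5),(30,28.5),(30,-28.5)):
  q=SEAT+u*XB+v*YBv+[0,0,45]; print("br",u,v,((proj(s,[q])[0]-[215,120])*6).round())
```

```text
[589.4 150.1 147.8] [ 179.93882555    0.30068458 -162.82321458]
[621.  133.7  83.9] [326. 362.]
[606.2 181.5  84. ] [248. 313.]
[573.2 119.   83.6] [247. 417.]
[558.5 166.7  83.7] [168. 365.]
br -32 28.5 [153. 425.]
br -32 -28.5 [241. 485.]
br 30 28.5 [250. 361.]
br 30 -28.5 [338. 416.]
```

View pics/over.png

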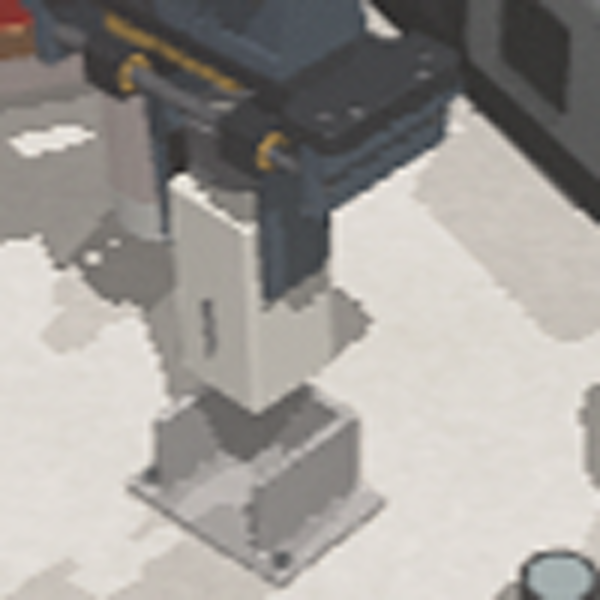

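The canister hangs upright over the bracket. Its foot corners are at (180,368), (258,412) and (332,358), and the cheek-top corners at ~(155,418), (247,490) and (360,418). It sits a little too far toward the back (+x) and +y, so I'll correct that, lower it to near the cheeks and look closer.

Request:
send_rows(motion=[{"tx":0.004,"ty":-0.0015,"tz":0.0125,"rx":0,"ry":0,"rz":0,"gripper":1},{"tx":0.004,"ty":-0.0015,"tz":0.0125,"rx":0,"ry":0,"rz":0,"gripper":1},{"tx":0,"ty":0,"tz":0.0125,"rx":0,"ry":0,"rz":0,"gripper":1},{"tx":0,"ty":0,"tz":0.0125,"rx":0,"ry":0,"rz":0,"gripper":1},{"tx":0,"ty":0,"tz":0,"rx":0,"ry":0,"rz":0,"gripper":1},{"tx":0,"ty":0,"tz":0,"rx":0,"ry":0,"rz":0,"gripper":1},{"tx":0,"ty":0,"tz":0,"rx":0,"ry":0,"rz":0,"gripper":1}])

```text
time_s: 9.95
ee_pos: [585.6, 147.9, 122.1]
ee_rot: [179.9, 0.2, -162.8]
force: [-0.4, 0.1, -6.2]
gripper_width: 50.2
gripper_force: 40.0
```

Run:
```python
from h import *
s=cam("side")
save(s,"over2.png",(232,165,292,225),10)
p,R=pose();print(p.round(1),env.state()["ee_rot"],env.state()["force"])
f=p-[0,0,64]
def P(q): return ((proj(s,[q])[0]-[232,165])*10+4.5).round().tolist()
for u,v in ((-25,25),(-25,-25),(25,-25)): print("can",u,v,P(f+u*XB+v*YBv))
for u,v in ((-32,28.5),(-32,34.5),(-32,-28.5),(-32,-34.5),(36,-34.5),(30,-28.5)): print("br",u,v,P(SEAT+u*XB+v*YBv+[0,0,45]))
print("per mm X,Y,Z",(proj(s,[SEAT+10*XB])-proj(s,[SEAT])),(proj(s,[SEAT+10*YBv])-proj(s,[SEAT])),(proj(s,[SEAT+[0,0,10]])-proj(s,[SEAT])))
```

```text
[585.5 147.8 122.1] [ 179.92677897    0.24150264 -162.7810472 ] [ 0.09994879 -0.04788306 -6.54477161]
can -25 25 [110.0, 245.0]
can -25 -25 [239.0, 332.0]
can 25 -25 [371.0, 240.0]
br -32 28.5 [90.0, 264.0]
br -32 34.5 [75.0, 254.0]
br -32 -28.5 [236.0, 362.0]
br -32 -34.5 [252.0, 373.0]
br 36 -34.5 [429.0, 248.0]
br 30 -28.5 [398.0, 249.0]
per mm X,Y,Z [[ 2.51932365 -1.77580128]] [[-2.47958504 -1.67206273]] [[-0.13278757 -2.58766273]]
```

View pics/over2.png

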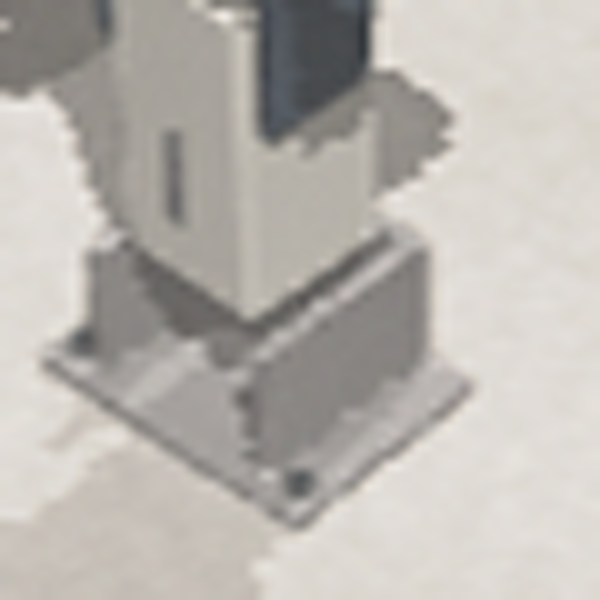

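The closer view shows the foot's front corner at (248,322), just above the cheek tops: right cheek from ~(248,376) to (430,245), left cheek from ~(88,255). Both cameras together put the canister within about 1 mm of the bracket's centre line, so I'll go down in guarded steps.

Request:
send_rows(motion=[{"tx":0.006,"ty":0,"tz":0.006,"rx":0,"ry":0,"rz":0,"gripper":1},{"tx":0,"ty":0,"tz":0.008,"rx":0,"ry":0,"rz":0,"gripper":1},{"tx":0,"ty":0,"tz":0.008,"rx":0,"ry":0,"rz":0,"gripper":1},{"tx":0,"ty":0,"tz":0,"rx":0,"ry":0,"rz":0,"gripper":1},{"tx":0,"ty":0,"tz":0,"rx":0,"ry":0,"rz":0,"gripper":1}])

```text
time_s: 10.62
ee_pos: [582.1, 147.1, 110.4]
ee_rot: [179.9, 0.2, -162.8]
force: [-0.9, 2.4, -7.3]
gripper_width: 49.8
gripper_force: 40.0
```

Request:
send_rows(motion=[{"tx":0,"ty":0,"tz":0.008,"rx":0,"ry":0,"rz":0,"gripper":1},{"tx":0,"ty":0,"tz":0.008,"rx":0,"ry":0,"rz":0,"gripper":1},{"tx":0,"ty":0,"tz":0.008,"rx":0,"ry":0,"rz":0,"gripper":1},{"tx":0,"ty":0,"tz":0,"rx":0,"ry":0,"rz":0,"gripper":1},{"tx":0,"ty":0,"tz":0,"rx":0,"ry":0,"rz":0,"gripper":1}])

```text
time_s: 11.25
ee_pos: [582.5, 147.2, 98.4]
ee_rot: [179.9, 0.2, -162.8]
force: [0.2, 3.9, -7.9]
gripper_width: 49.9
gripper_force: 40.0
```

Request:
send_rows(motion=[{"tx":0,"ty":0.002,"tz":0.008,"rx":0,"ry":0,"rz":0,"gripper":1},{"tx":0,"ty":0,"tz":0.008,"rx":0,"ry":0,"rz":0,"gripper":1},{"tx":0,"ty":0,"tz":0.008,"rx":0,"ry":0,"rz":0,"gripper":1},{"tx":0,"ty":0,"tz":0.008,"rx":0,"ry":0,"rz":0,"gripper":1},{"tx":0,"ty":0,"tz":0.008,"rx":0,"ry":0,"rz":0,"gripper":1},{"tx":0,"ty":0,"tz":0,"rx":0,"ry":0,"rz":0,"gripper":1},{"tx":0,"ty":0,"tz":0,"rx":0,"ry":0,"rz":0,"gripper":1}])

```text
time_s: 12.12
ee_pos: [582.4, 148.0, 78.9]
ee_rot: [179.9, 0.2, -162.8]
force: [0.9, -0.4, -6.6]
gripper_width: 49.8
gripper_force: 40.0
```

Request:
send_rows(motion=[{"tx":0,"ty":0,"tz":0.004,"rx":0,"ry":0,"rz":0,"gripper":1},{"tx":0,"ty":0,"tz":0.004,"rx":0,"ry":0,"rz":0,"gripper":1},{"tx":0,"ty":0,"tz":0.004,"rx":0,"ry":0,"rz":0,"gripper":1},{"tx":0,"ty":0,"tz":0,"rx":0,"ry":0,"rz":0,"gripper":1}])

```text
time_s: 12.62
ee_pos: [582.1, 147.9, 72.5]
ee_rot: [179.9, 0.2, -162.8]
force: [0.5, 0.3, -6.4]
gripper_width: 49.9
gripper_force: 40.0
```

Request:
send_rows(motion=[{"tx":0,"ty":0,"tz":0.004,"rx":0,"ry":0,"rz":0,"gripper":1},{"tx":0,"ty":0,"tz":0,"rx":0,"ry":0,"rz":0,"gripper":1},{"tx":0,"ty":0,"tz":0,"rx":0,"ry":0,"rz":0,"gripper":1}])

```text
time_s: 13.0
ee_pos: [582.5, 148.0, 72.1]
ee_rot: [179.9, 0.3, -162.8]
force: [-3.0, -0.1, 6.4]
gripper_width: 49.9
gripper_force: 40.0
```

Floor reached at TCP z = 72, so the foot is 66 mm below the fingertips. Releasing, rising to cap height and checking.

Request:
send_rows(motion=[{"tx":0,"ty":0,"tz":0,"rx":0,"ry":0,"rz":0,"gripper":-1},{"tx":0,"ty":0,"tz":0,"rx":0,"ry":0,"rz":0,"gripper":-1},{"tx":0,"ty":0,"tz":0,"rx":0,"ry":0,"rz":0,"gripper":-1},{"tx":0,"ty":0,"tz":0,"rx":0,"ry":0,"rz":0,"gripper":-1},{"tx":0,"ty":0,"tz":-0.02,"rx":0,"ry":0,"rz":0,"gripper":-1},{"tx":0,"ty":0,"tz":-0.02,"rx":0,"ry":0,"rz":0,"gripper":-1},{"tx":0,"ty":0,"tz":-0.02,"rx":0,"ry":0,"rz":0,"gripper":-1},{"tx":0,"ty":0,"tz":-0.02,"rx":0,"ry":0,"rz":0,"gripper":-1},{"tx":0,"ty":0,"tz":0,"rx":0,"ry":0,"rz":0,"gripper":-1},{"tx":0,"ty":0,"tz":0,"rx":0,"ry":0,"rz":0,"gripper":-1}])

```text
time_s: 14.25
ee_pos: [582.0, 147.8, 110.6]
ee_rot: [179.9, 0.2, -162.8]
force: [-0.3, 0.1, 0.6]
gripper_width: 91.1
gripper_force: 0.0
```

Run:
```python
from h import *
s=cam("side")
save(s,"placed.png",(215,130,305,220),7)
p,R=pose();print(p.round(1),env.state()["ee_rot"],env.state()["force"],env.state()["qpos"].round(1))
f=np.array([p[0],p[1],6.])
def P(q): return ((proj(s,[q])[0]-[215,130])*7+3).round().tolist()
for h in (104,26,60):
  for u,v in ((-25,25),(-25,-25),(25,-25)): print("can",h,u,v,P(f+u*XB+v*YBv+[0,0,h]))
print("tip",P(p-16*XB-45.5*YBv))
```

```text
[581.9 147.8 110.4] [ 1.79920482e+02  1.60591890e-01 -1.62782052e+02] [ 0.21952948 -0.11832181  0.79289309] [ 13.1  25.1  94.9   0.1  59.9 -94.2]
can 104 -25 25 [179.0, 316.0]
can 104 -25 -25 [272.0, 376.0]
can 104 25 -25 [368.0, 312.0]
can 26 -25 25 [192.0, 469.0]
can 26 -25 -25 [281.0, 530.0]
can 26 25 -25 [371.0, 465.0]
can 60 -25 25 [186.0, 404.0]
can 60 -25 -25 [277.0, 465.0]
can 60 25 -25 [370.0, 401.0]
tip [329.0, 389.0]
```

View pics/placed.png

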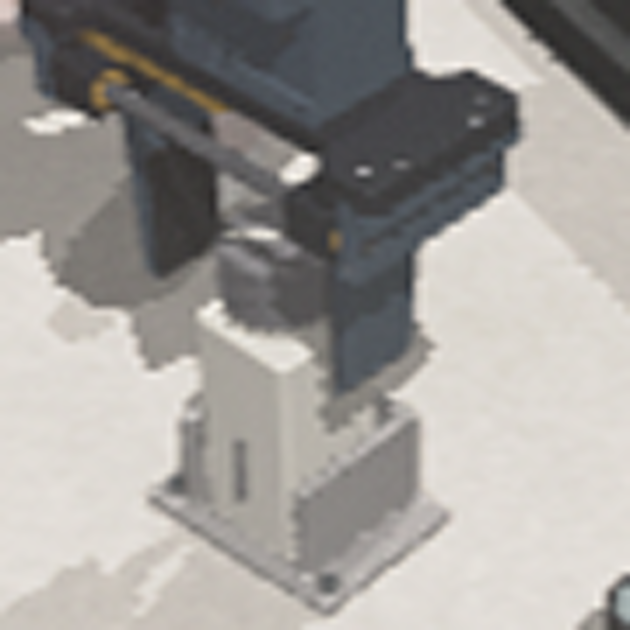

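The canister is seated between the cheeks (shoulder corners (200,312) and (283,372)) and the fingers flank the cap. The canister axis is about 5 mm toward the back from the tool axis, so I'll centre, raise 5 mm to stay off the shoulder, and grip the cap.

Request:
send_rows(motion=[{"tx":-0.0094,"ty":0,"tz":-0.01,"rx":0,"ry":0,"rz":0,"gripper":-1},{"tx":0,"ty":0,"tz":0,"rx":0,"ry":0,"rz":0,"gripper":1},{"tx":0,"ty":0,"tz":0,"rx":0,"ry":0,"rz":0,"gripper":1},{"tx":0,"ty":0,"tz":0,"rx":0,"ry":0,"rz":0,"gripper":1},{"tx":0,"ty":0,"tz":0,"rx":0,"ry":0,"rz":0,"gripper":1},{"tx":0,"ty":0,"tz":0,"rx":0,"ry":0,"rz":0,"gripper":1},{"tx":0,"ty":0,"tz":0,"rx":0,"ry":0,"rz":0,"gripper":1}], grip_force=40)

```text
time_s: 15.18
ee_pos: [586.6, 149.2, 115.8]
ee_rot: [179.9, 0.2, -162.8]
force: [-0.7, 0.2, 0.2]
gripper_width: 45.2
gripper_force: 40.0
```

Run:
```python
from h import *
st=env.state();print(st["ee_pos"].round(1),st["gripper_width"],st["torque"],st["force"].round(1),st["qpos"].round(1))
```

```text
[586.6 149.2 115.8] 45.24637968311363 [-0.0083069  -0.00762007 -0.01237629] [-0.7  0.2  0.2] [ 13.1  25.2  93.9   0.1  60.8 -94.1]
```

Request:
send_rows(motion=[{"tx":0,"ty":0,"tz":0,"rx":0,"ry":0,"rz":0.3,"gripper":1},{"tx":0,"ty":0,"tz":0,"rx":0,"ry":0,"rz":0.3,"gripper":1},{"tx":0,"ty":0,"tz":0,"rx":0,"ry":0,"rz":0.3,"gripper":1},{"tx":0,"ty":0,"tz":0,"rx":0,"ry":0,"rz":0.3,"gripper":1},{"tx":0,"ty":0,"tz":0,"rx":0,"ry":0,"rz":0.3,"gripper":1},{"tx":0,"ty":0,"tz":0,"rx":0,"ry":0,"rz":0.3,"gripper":1},{"tx":0,"ty":0,"tz":0,"rx":0,"ry":0,"rz":0.3,"gripper":1},{"tx":0,"ty":0,"tz":0,"rx":0,"ry":0,"rz":0.3,"gripper":1},{"tx":0,"ty":0,"tz":0,"rx":0,"ry":0,"rz":0.3,"gripper":1},{"tx":0,"ty":0,"tz":0,"rx":0,"ry":0,"rz":0.3,"gripper":1},{"tx":0,"ty":0,"tz":0,"rx":0,"ry":0,"rz":0.3,"gripper":1}])

```text
time_s: 16.55
ee_pos: [586.8, 149.7, 115.8]
ee_rot: [179.8, -0.1, 98.0]
force: [-0.0, 1.0, -0.8]
gripper_width: 45.1
gripper_force: 40.0
```

Run:
```python
from h import *
st=env.state();print(st["ee_rot"].round(1),st["gripper_width"],st["torque"],st["force"].round(1),st["qpos"].round(1))
```

```text
[ 1.798e+02 -1.000e-01  9.800e+01] 45.0732862494642 [0.1892235  0.03125294 0.21669664] [-0.   1.  -0.8] [13.2 25.2 93.9  0.1 60.7  5.1]
```

Request:
send_rows(motion=[{"tx":0,"ty":0,"tz":0,"rx":0,"ry":0,"rz":0.2,"gripper":1},{"tx":0,"ty":0,"tz":0,"rx":0,"ry":0,"rz":0.2,"gripper":1},{"tx":0,"ty":0,"tz":0,"rx":0,"ry":0,"rz":0.2,"gripper":1},{"tx":0,"ty":0,"tz":0,"rx":0,"ry":0,"rz":0.2,"gripper":1}])

```text
time_s: 17.05
ee_pos: [586.6, 149.9, 115.8]
ee_rot: [179.9, -0.2, 74.1]
force: [0.2, 1.8, 0.3]
gripper_width: 45.5
gripper_force: 40.0
```

Run:
```python
from h import *
st=env.state();print(st["ee_rot"].round(1),st["torque"],st["force"].round(1),st["qpos"].round(1))
```

```text
[179.9  -0.2  74.1] [0.19943737 0.16031055 0.14523867] [0.2 1.8 0.3] [13.2 25.2 93.9  0.2 60.7 29. ]
```

Request:
send_rows(motion=[{"tx":0,"ty":0,"tz":0,"rx":0,"ry":0,"rz":0.2,"gripper":1},{"tx":0,"ty":0,"tz":0,"rx":0,"ry":0,"rz":0.2,"gripper":1},{"tx":0,"ty":0,"tz":0,"rx":0,"ry":0,"rz":0.2,"gripper":1}])

```text
time_s: 17.42
ee_pos: [586.6, 150.1, 115.9]
ee_rot: [179.9, -0.2, 56.2]
force: [-0.2, 1.4, 1.4]
gripper_width: 45.1
gripper_force: 40.0
```

Run:
```python
from h import *
st=env.state();print(st["ee_rot"].round(1),st["torque"],st["force"].round(1),st["qpos"].round(1))
```

```text
[179.9  -0.2  56.2] [0.07819051 0.42597213 1.33881483] [-0.2  1.4  1.4] [13.2 25.2 93.9  0.1 60.8 46.9]
```

Torque jumped from 0.2 to 1.3 N m, which looks like the stop. One more small nudge to confirm.

Request:
send_rows(motion=[{"tx":0,"ty":0,"tz":0,"rx":0,"ry":0,"rz":0.15,"gripper":1},{"tx":0,"ty":0,"tz":0,"rx":0,"ry":0,"rz":0,"gripper":1},{"tx":0,"ty":0,"tz":0,"rx":0,"ry":0,"rz":0,"gripper":1}])

```text
time_s: 17.8
ee_pos: [585.8, 149.2, 115.8]
ee_rot: [180.0, -0.1, 51.9]
force: [-3.6, -0.4, 3.2]
gripper_width: 45.4
gripper_force: 40.0
```

Run:
```python
from h import *
st=env.state();print(st["ee_rot"].round(1),st["torque"],st["force"].round(1),st["qpos"].round(1))
```

```text
[ 1.80e+02 -1.00e-01  5.19e+01] [-0.14436056  0.89298951  1.24398517] [-3.6 -0.4  3.2] [13.2 25.2 93.9  0.1 60.9 51.2]
```

The torque holds at 1.2–1.3 N m, above the 0.2 N m friction, so the cap is on its stop. Releasing and rising.

Request:
send_rows(motion=[{"tx":0,"ty":0,"tz":0,"rx":0,"ry":0,"rz":0,"gripper":-1},{"tx":0,"ty":0,"tz":0,"rx":0,"ry":0,"rz":0,"gripper":-1},{"tx":0,"ty":0,"tz":0,"rx":0,"ry":0,"rz":0,"gripper":-1},{"tx":0,"ty":0,"tz":0,"rx":0,"ry":0,"rz":0,"gripper":-1},{"tx":0,"ty":0,"tz":-0.06,"rx":0,"ry":0,"rz":0,"gripper":-1},{"tx":0,"ty":0,"tz":-0.06,"rx":0,"ry":0,"rz":0,"gripper":-1},{"tx":0,"ty":0,"tz":-0.06,"rx":0,"ry":0,"rz":0,"gripper":-1},{"tx":0,"ty":0,"tz":-0.06,"rx":0,"ry":0,"rz":0,"gripper":-1},{"tx":0.1,"ty":0,"tz":0,"rx":0,"ry":0,"rz":0,"gripper":-1},{"tx":0.1,"ty":0,"tz":0,"rx":0,"ry":0,"rz":0,"gripper":-1},{"tx":0,"ty":0,"tz":0,"rx":0,"ry":0,"rz":0,"gripper":-1},{"tx":0,"ty":0,"tz":0,"rx":0,"ry":0,"rz":0,"gripper":-1}])

```text
time_s: 19.3
ee_pos: [647.8, 227.1, 235.7]
ee_rot: [180.0, -0.1, 51.7]
force: [-0.1, -0.9, -0.2]
gripper_width: 91.2
gripper_force: 0.0
```

Run:
```python
from h import *
s=cam("side");t=cam("top")
def c(d,b): return cv2.resize(np.ascontiguousarray(d["frame"][b[1]:b[1]+b[3],b[0]:b[0]+b[2],::-1]),(400,480),interpolation=cv2.INTER_CUBIC)
cv2.imwrite("pics/end.png",np.hstack([c(s,(215,130,75,90)),c(t,(185,140,75,90))]))
```

```text
(no output)
```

View pics/end.png

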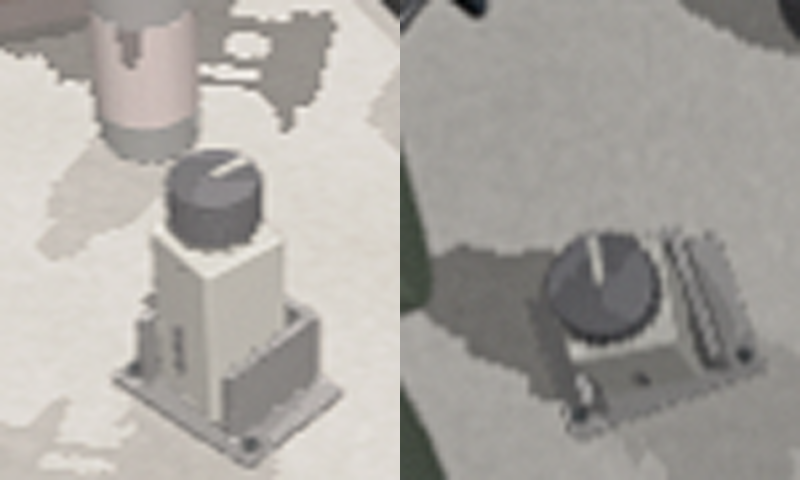

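The canister stands upright between the cheeks. The cap rib points to the back, at ~(597,255) in the top crop, in line with the body's +x, as it should when tight. Nothing touches it, so I'm handing in.

```bash
python3 -c "
from workcell import env
print(env.job_done())"
```

```text
the job is handed in; nothing more can be done
None
```

I stood the canister upright in the bracket, all the way down between the cheeks, screwed its cap clockwise to the stop, and handed the job in at about 20 s; no verdict came back.

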